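# Bring a bearing ring from its carton and hold it over the clamped shaft

### The job

Open the cardboard carton by swinging both of its half-raised top flaps right back, outward and well past upright, then take out the bearing ring. Carry it over the things standing on the bench without disturbing any of them, and hold it level and centred over the tip of the shaft clamped in the vice, about a centimetre above it and touching neither shaft nor vice, so that I can oil the bearing seat before the ring goes down. Do not lower it on or let go: finish still holding the ring there, motionless, with the flaps left open.

Things in the scene. Friction and masses are not known exactly. Their poses are not given: they have to be found in the camera images.
- carton: Cardboard shipping carton fixed to the bench: outside 118 mm along its x, 156 along its y, rim 70 mm high, walls 3 mm. Origin: centre of its underside; z up. Two long flaps are hinged on the rims of the long sides, at x = -57.5 (front flap) and x = +57.5 mm (back flap). The short end flaps are folded down for good outside the y ends, reaching y = +-95 mm. The ring lies inside on a pad.
- pad_top (a point): Centre of the top of the fixed cardboard packing pad in the middle of the carton, 30 mm above the bench, axes as the carton's. The pad is 104 mm along x and 50 mm along y; on either side of it in y the carton is empty down to its floor (5 mm above the bench), 50 mm wide as far as the wall.
- flap_front (a joint): Angle (rad) of the flap on the carton's -x side: 0 = flat shut, 1.57 = upright, growing outward to a stop at 2.4. Starts half raised at 0.85 to 1.2, leaning in over the carton. A sheet 57 mm from hinge to free edge, 154 mm along y, 3 mm thick; its crease rubs lightly (0.6 N at the free edge moves it) and it stays where it is left. Open means past 1.9.
- flap_back (a joint): The same for the flap hinged on the carton's +x side; it too grows outward, away from the carton.
- flap_front_hinge (a point): Middle of the front flap's hinge line (the line runs along the carton's y), 71.5 mm above the bench.
- flap_back_hinge (a point): Middle of the back flap's hinge line, 71.5 mm above the bench.
- flap_front_edge (a point): Middle of the front flap's free edge, 57 mm from its hinge.
- flap_back_edge (a point): Middle of the back flap's free edge, 57 mm from its hinge.
- ring: Ground steel bearing ring lying flat on the pad inside the carton: outside diameter 62 mm, bore 47 mm, 12 mm high, about 120 g. Origin: on its axis, in its underside (starts 30 mm above the bench, within 8 mm of the carton's middle); z is its axis, up. It overhangs the pad in y, so it can be taken across its outside along the carton's y.
- shaft_top (a point): Centre of the flat tip of the steel shaft clamped upright in the vice, 98 mm above the bench. Below the tip (35 mm diameter) the lead-in taper widens over 10 mm to the 46 mm bearing seat, 22 mm long, that ends on a 58 mm collar. The ring must end centred over this point.
- vice: Small grey steel toolmaker's vice, fixed to the bench, 52 x 186 mm, jaws 52 mm high, its long side pointing roughly towards the robot with the screw knob nearest; the shaft stands in its jaws (an empty vice at the back of the bench plays no part). Origin: centre of its underside.
- oil_bottle: Cream plastic oil bottle with a pointed red spout, 42 mm diameter, 118 mm tall, standing loose between carton and vice. Must not be disturbed. Origin: centre of its underside.
- small_carton: Small closed green carton, 71 x 60 mm, 50 mm tall, standing loose between carton and vice. Must not be disturbed. Origin: centre of its underside.
- brush: Flat paint brush with a wooden handle, 180 mm long, 28 mm wide, 10 mm high, lying loose on the bench behind them. Must not be disturbed. Origin: its middle, underside.
Mind the look-alikes: they are no part of the job. Of the things that look like the oil_bottle, take the one that is farthest to the robot's left at the start.

How it is judged (in metres and radians):
On the way, in this order (a step that is already met when the one before it is completed fails the run):
1. both long flaps are swung outward well past upright (over 1.9 rad) while the ring still lies in the carton (value of joint each of flap_front, flap_back above 1.9 rad and z of ring in the frame of carton below 0.05 m), for 0.2 s.
2. the ring is held by the fingers and lifted clear above the carton's rim, touching the carton no more (contact force between ring and the fingers above 1 N and z of ring in the frame of carton above 0.09 m and contact force between ring and carton below 0.1 N), for 0.2 s.
At the end, for the whole second after the job is handed in: Ring held at rest by the fingers, axis within 5 mm of the shaft tip's centre, underside 3 to 20 mm above the tip, tilt under 0.12 rad; ring and robot touch neither shaft, vice nor carton; both flaps open past 1.9 rad; bottle (upright), small carton and brush within 15 mm of their starts (contact force between ring and the fingers above 1 N and horizontal distance between ring and shaft_top below 0.005 m and z of ring in the frame of shaft_top between 0.003 and 0.02 m and angle between ring's own z axis and vertical below 0.12 rad and linear speed of ring below 0.02 m/s and angular speed of ring below 0.2 rad/s and contact force between each of ring, the arm, the fingers and vice below 0.1 N and contact force between ring and carton below 0.1 N and value of joint each of flap_front, flap_back above 1.9 rad and distance of each of oil_bottle, small_carton, brush from where it was at the start of the episode below 0.015 m and angle between oil_bottle's own z axis and vertical below 0.2 rad); the arm keeps its last pose, push and grip.
It fails at once if the ring touches the shaft or the vice (contact force between ring and vice above 0.5 N).
It fails at once if the robot bumps the vice or the shaft (over 3 N) (contact force between any of the arm, the fingers and vice above 3 N).
It fails at once if the oil bottle, small carton or brush is disturbed (moved over 15 mm) (distance of any of oil_bottle, small_carton, brush from where it was at the start of the episode above 0.015 m).
It also fails if it takes over 58 s, if anything falls off the work surface, if the arm or the gripper's body presses on something with over 40 N, if the wrist force passes 120 N, or if a joint passes its speed limit or range.

### The arm

A 6-joint arm with a two-finger parallel gripper is mounted at the origin on a cart in front of the work surface, level with it; the furniture and walls round the work are solid. World frame = base frame: x ahead of the robot, y to its left, z up, the work surface at z = 0. Lengths are in mm, angles in rad, forces in N, time in s.
With the tool pointing down it reaches from about 250 to 800 mm from the base axis. Payload 3.9 kg.
Tool frame: the origin (TCP) lies midway between the tips of the shut fingers; the grasp point (between the pads) lies 19 mm behind it (env.grip_depth is the distance from the TCP to the grasp point, in mm); z points along the fingers, y is the line along which they close (so a half turn about z gives the same grasp; the last joint's range is limited). The gripper opens to 85 mm and grips with 20 to 120 N. Pads are 22 mm wide; open, the fingers measure 114 mm over their backs; the gripper's body (76 mm by 85 mm) begins 54 mm behind the grasp point. The pads swing forward as they close: fully open they stand 13 mm farther back than shut.
Start: joints at [1.186, 0.26, -0.138, 1.173, 0, 1.571], TCP at [197.066, 486.601, 231.304] pointing down, gripper open.
Joint ranges: [-2.78, 2.78], [-0.83, 1.72], [-1.28, 1.37], [-1.9, 2.12], [-1.57, 1.48], [-3.14, 3.14]. Speed limits (rad/s): [2.57, 2.57, 3.14, 3.14, 3.14, 3.14].

### API

Orientations are given as a unit quaternion [x, y, z, w].
In Python, from bench import readout, cams, env gives the robot as it stands.
- The arm moves only by the tool play_rows, never from a script. Its argument "targets" is a list of rows, each an object of numbers: "dx", "dy", "dz": the shift along the tool's x, y, z in mm; "wx", "wy", "wz": the turn, a rotation vector about the tool's x, y, z in degrees; "gripper": the finger opening in mm, from 0 to 85.4. In form: [{"dx": .., "dy": .., "dz": .., "wx": .., "wy": .., "wz": .., "gripper": ..}, ...]. A call has 1 to 12 rows; each row is the pose to reach, as a shift and turn from the pose commanded when the call began, along the tool's axes at that moment; what a row does not reach only later rows make up. A row lasts 1/8 s, in which the tool goes at most 62.5 mm and 10.7 degrees, less where a joint would pass 70% of its speed; a pose out of reach is approached as far as the arm can. A call with a gripper value outside its range is refused whole. The fingers move at their own pace and stop on an object; "squeeze" is the grip in N (left out, the last holds). Time passes only in rows, so rows that repeat a pose let the fingers close. It gives the time, the measured TCP pose, the force, the opening and the grip force at its end, in the units of the state.
- readout.get_state(): the state, without advancing time (a new reading comes with each control period).
- cams.capture(name): name is "side" or "top" or "wrist"; returns a dict with "image" (400x640x3 uint8, red, green, blue), "fov_y" (degrees; the focal length in pixels is half the picture's height over the tangent of half this angle, whatever the lens; pixels are square), "cx", "cy" (the principal point, pixels), "k1" (the pictures are not rectified: a ray, as slopes to the right and down, at radius r is drawn at 1 + k1 r^2 times it, then the intrinsics apply), "R" (3x3) and "t" (3): a world point X has camera coordinates R X + t; the wrist camera has in their place "hand_eye" (4x4, takes a point from camera to tool coordinates, whose origin is the TCP and whose axes are the flange's). Camera axes: x right, y down, z forward; pixel columns grow to the right and rows downward; lengths in mm; the calibration is good to about 2 mm. A picture is of the moment at which its call begins: read the wrist's pose just before it. There is no depth.
- env.finish_job(): hands the job in; it is judged then, once.
Trained networks look in a picture, given as the dict that the camera call returned (one of the last four; its "shot" number tells which), for a name from the list of things; names that differ only in an ending like _2 or _b are one class to them, and where a whole thing is asked for, a point or a joint stands for the part that bears it (a point fixed in the world has none). Each returns a list of dicts, best first, with "confidence" (0 to 1); they miss things now and then, are a little off and sometimes report something else, mostly with a low value. They report only what shows in the picture. A call takes as long as a camera call. They do not tell look-alikes from the thing itself.
- cams.find_in(picture, thing): "rect" ([left, top, right, bottom] in pixels, round what is visible of it).
- cams.regions_of(picture, thing): "mask" (400x640 bool, what is visible of it) and "rect" ([left, top, right, bottom] in pixels, round what is visible of it).
- cams.spot_point(picture, thing): "centre" ([row, column] in pixels: a listed point, or the origin of a listed thing).
The state is a dict: "clock": time; "joint_pos": joint angles; "joint_vel": joint speeds; "joint_efforts": joint torques, N m; "position": TCP position; "tool_rot": TCP orientation; "wrist_force": force on the tool from outside, world axes, zero at the start; "moment": the same for the moment, N m; "grip_width": finger opening in mm; "grasp_force": force on a finger pad.
Only numpy, scipy, OpenCV 4.12 (cv2) and the standard library are available. Lean on these libraries where they do the work, as an engineer would, in place of code of your own. Each camera call takes 0.05 s, during which the arm holds its last target. There are 200 camera calls.

## Working session

There is one attempt and no reset: what is moved stays moved. The work goes in short steps, Python scripts to look and compute and a tool call to move; the robot and the scene stay as the last step left them, time stands still between calls to the robot, and variables do not carry over. Pictures are saved under pics/ and viewed, at most 12 in all, crops included, and the job is handed in when it is done.

Besides the shell and the picture viewer there is one more tool, called after "Emit:" by a JSON object that holds its "api" and its "payload". play_rows: Moves the arm, as the interface text tells. Its arguments: {"type":"object","properties":{"targets":{"type":"array","items":{"type":"object","properties":{"dx":{"type":"number"},"dy":{"type":"number"},"dz":{"type":"number"},"wx":{"type":"number"},"wy":{"type":"number"},"wz":{"type":"number"},"gripper":{"type":"number"}}}},"squeeze":{"type":"number"}},"required":["targets"]}

```bash
mkdir -p pics; cat > h.py <<'E'
import numpy as np,cv2
from scipy.spatial.transform import Rotation as Ro
from bench import readout,cams,env
def cam(p,st=None):
    R,t=(np.array(p["R"]),np.array(p["t"])) if "R" in p else (None,None)
    if R is None:
        H=np.array(p["hand_eye"]);A=Ro.from_quat(st["tool_rot"]).as_matrix()
        Rc=A@H[:3,:3];c=A@H[:3,3]+np.array(st["position"]);R=Rc.T;t=-R@c
    f=200/np.tan(np.radians(p["fov_y"])/2)
    return R,t,f
def proj(p,X,st=None):
    R,t,f=cam(p,st);q=R@np.asarray(X,float)+t;s=q[:2]/q[2];s=s*(1+p["k1"]*(s@s));return np.array([p["cx"],p["cy"]])+f*s
def ray(p,uv,st=None):
    R,t,f=cam(p,st);d=(np.asarray(uv,float)-[p["cx"],p["cy"]])/f;s=d.copy()
    for _ in range(30): s=d/(1+p["k1"]*(s@s))
    return -R.T@t, R.T@np.array([s[0],s[1],1])
def atz(p,uv,z,st=None):
    c,d=ray(p,uv,st);return c+d*(z-c[2])/d[2]
def tri(rs):
    A=np.zeros((3,3));b=np.zeros(3)
    for c,d in rs:
        d=d/np.linalg.norm(d);P=np.eye(3)-np.outer(d,d);A+=P;b+=P@c
    return np.linalg.solve(A,b)
def save(p,n): cv2.imwrite("pics/"+n,cv2.cvtColor(p["image"],cv2.COLOR_RGB2BGR))
E
python3 - <<'E'
from h import *
np.set_printoptions(precision=1,suppress=True)
st=readout.get_state();print(st)
Z=dict(pad_top=30,flap_front_hinge=71.5,flap_back_hinge=71.5,flap_front_edge=115,flap_back_edge=115,ring=30,shaft_top=98,vice=0,oil_bottle=0,small_carton=0,brush=0,carton=0)
for n in ["side","top","wrist"]:
    s=readout.get_state();p=cams.capture(n);save(p,n+"0.png")
    if n!="wrist": print(n,cam(p)[0],-cam(p)[0].T@cam(p)[1])
    for k,z in Z.items():
        for r in cams.spot_point(p,k)[:4]:
            uv=np.array(r["centre"])[::-1];print(n,k,round(r["confidence"],2),uv,atz(p,uv,z,s)[:2])
E
```

```text
{'clock': 0.0, 'joint_pos': array([ 1.2,  0.3, -0.1,  1.2,  0. ,  1.6]), 'joint_vel': array([-0., -0.,  0., -0.,  0., -0.]), 'joint_efforts': array([ -0. , -40.6,  25.4,   0. ,   0. ,  -0. ]), 'position': array([196.8, 486. , 230.4]), 'tool_rot': array([ 0.2,  1. , -0. , -0. ]), 'wrist_force': array([ 0.8, -0.2, -0.4]), 'moment': array([-0. ,  0. ,  0.1]), 'grasp_force': 0.0, 'grip_width': 85.57494606064937}
side [[ 1.  -0.  -0. ]
 [-0.  -0.4 -0.9]
 [ 0.   0.9 -0.4]] [ 526.8 -962.3  457.1]
side pad_top 0.91 [312.4 251.8] [ 536.9 -212.7]
side flap_front_hinge 0.6 [288.8 230.1] [ 488.2 -190.4]
side flap_back_hinge 0.67 [343.4 239.2] [ 599.6 -238.4]
side flap_back_hinge 0.63 [331.7 220.3] [ 582.2 -147.9]
side flap_front_edge 0.73 [304.3 214.6] [ 522.1 -209. ]
side flap_back_edge 0.57 [327.6 209.1] [ 571.1 -184.4]
side flap_back_edge 0.32 [367.3 221. ] [ 645.3 -247.6]
side ring 0.7 [364.7 221.2] [668.2 -70.8]
side ring 0.49 [315.  250.9] [ 542.5 -209.2]
side shaft_top 0.59 [299.5 163.1] [509.6 201.9]
side vice 0.85 [293.7 190. ] [488.1 234.1]
side oil_bottle 0.82 [300.1 220.6] [509.2   6
[... 513 characters left out ...]
 -194.2]
top flap_front_hinge 0.29 [214.  220.5] [491.  186.9]
top flap_back_hinge 0.9 [385.1 181.4] [ 594.4 -227. ]
top flap_back_hinge 0.58 [377.6 208.8] [ 527.3 -209.4]
top flap_front_edge 0.77 [375.3 206.2] [ 531.1 -198.8]
top flap_back_edge 0.72 [383.3 192.2] [ 564.1 -217.2]
top ring 0.66 [372.5 205.4] [ 537.7 -201.4]
top shaft_top 0.72 [202.9 207.7] [520.4 208.3]
top vice 0.97 [211.3 221.6] [489.4 210.9]
top oil_bottle 0.77 [284.7 216.3] [507.   21.2]
top oil_bottle 0.72 [439.6 187.8] [ 588.6 -378.9]
top oil_bottle 0.69 [421.1 253. ] [ 419.3 -331.4]
top small_carton 0.88 [294.2 183.1] [593.3  -1.2]
top brush 0.76 [298.2 148.1] [685.1  -9.4]
top carton 0.76 [375.5 205.4] [ 539.6 -212.3]
```

View pics/side0.png

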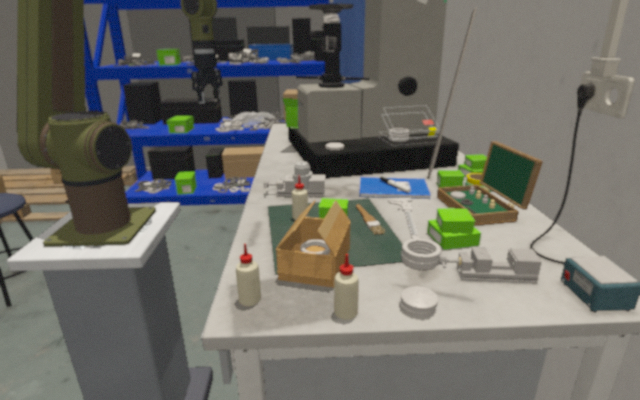

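View pics/top0.png

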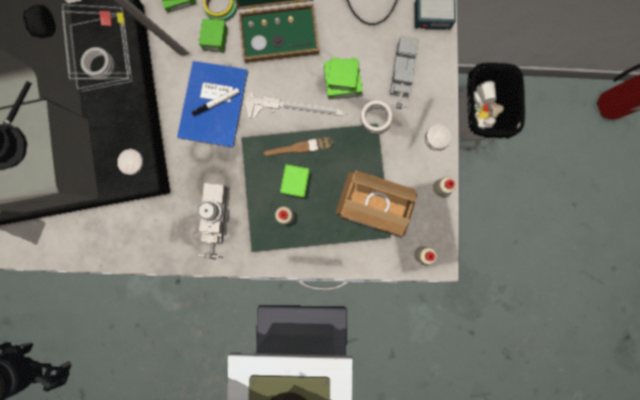

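The top view shows the carton at (378,203), the vice with shaft at (208,210), the small green carton at (295,181) and the brush at (300,147). There are three bottles: top view (285,215), (447,186) and (428,256). The meant one is at (285,215), farthest left at y≈+20 and standing between carton and vice.

```bash
cat >> h.py <<'E'
def goal(xyz,yaw):
    """tool down, tool y axis at yaw (rad) in world; prints deltas"""
    st=readout.get_state();A=Ro.from_quat(st["tool_rot"]).as_matrix()
    best=None
    for k in (0,np.pi):
        y=np.array([np.cos(yaw+k),np.sin(yaw+k),0]);z=np.array([0,0,-1.]);B=np.c_[np.cross(y,z),y,z]
        w=np.degrees(Ro.from_matrix(A.T@B).as_rotvec())
        print("d",np.round(A.T@(np.array(xyz)-st["position"]),1),"w",np.round(w,1))
E
python3 - <<'E'
from h import *
np.set_printoptions(precision=3,suppress=True)
st=readout.get_state();print(Ro.from_quat(st["tool_rot"]).as_matrix(),env.grip_depth)
p=cams.capture("wrist");print(p["hand_eye"],p["fov_y"])
im=cv2.imread("pics/top0.png");cv2.imwrite("pics/bot.png",cv2.resize(im[140:280,190:470],None,fx=2.8,fy=2.8,interpolation=cv2.INTER_CUBIC))
goal([500,-195,330],np.radians(-20))
E
```

```text
[[-0.927  0.375 -0.   ]
 [ 0.375  0.927 -0.   ]
 [ 0.    -0.    -1.   ]] 18.700000000000003
[[   0.      -0.965   -0.264   65.746]
 [   1.       0.      -0.      -0.101]
 [   0.      -0.264    0.965 -143.909]
 [   0.       0.       0.       1.   ]] 60.43599434910508
d [-536.6 -518.1  -98.7] w [-0.  0. 88.]
d [-536.6 -518.1  -98.7] w [ -0.  -0. -92.]
```

View pics/bot.png

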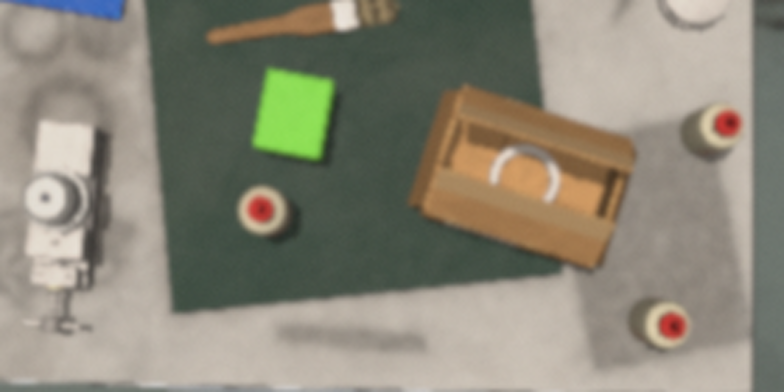

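The crop confirms it: the cream bottle with the red tip at crop (262,212) stands beside the small green carton, between carton and vice. The other two bottles are beyond the carton. Next I go above the carton for a close look.

```bash
python3 -c "
from h import *
goal([488,-191,280],np.radians(70))"
```

```text
d [-524.  -518.9  -48.7] w [-0. -0. -2.]
d [-524.  -518.9  -48.7] w [ -0.   0. 178.]
```

Emit:
{"api": "play_rows", "payload": {"targets": [{"dx":-20,"dy":-20,"dz":-40,"gripper":0},{"dx":-60,"dy":-60,"dz":-49,"gripper":0},{"dx":-105,"dy":-104,"dz":-49,"gripper":0},{"dx":-150,"dy":-148,"dz":-49,"gripper":0},{"dx":-194,"dy":-192,"dz":-49,"gripper":0},{"dx":-238,"dy":-236,"dz":-49,"gripper":0},{"dx":-282,"dy":-280,"dz":-49,"gripper":0},{"dx":-326,"dy":-324,"dz":-49,"gripper":0},{"dx":-370,"dy":-368,"dz":-49,"gripper":0},{"dx":-414,"dy":-412,"dz":-49,"gripper":0},{"dx":-458,"dy":-456,"dz":-49,"gripper":0},{"dx":-495,"dy":-492,"dz":-49,"wz":-2,"gripper":0}]}}

```text
schema error: expected keys dx, dy, dz, wx, wy, wz, gripper
```

Emit:
{"api": "play_rows", "payload": {"targets": [{"dx":-28,"dy":-28,"gripper":0},{"dx":-28,"dy":-28,"gripper":0},{"dx":-28,"dy":-28,"gripper":0}]}}

```text
schema error: expected keys dx, dy, dz, wx, wy, wz, gripper
```

```bash
python3 - <<'E'
from h import *
np.set_printoptions(precision=1,suppress=True)
Z=dict(pad_top=30,flap_front_hinge=71.5,flap_back_hinge=71.5,flap_front_edge=118,flap_back_edge=118,ring=30,carton=0)
s=readout.get_state();print(s["position"],s["joint_pos"],s["clock"],s["joint_vel"]);p=cams.capture("wrist");save(p,"w1.png")
for k,z in Z.items():
    for r in cams.spot_point(p,k)[:3]:
        uv=np.array(r["centre"])[::-1];print(k,round(r["confidence"],2),uv,atz(p,uv,z,s)[:2])
E
```

```text
[197.1 486.6 231.3] [ 1.2  0.3 -0.1  1.2  0.   1.6] 2.0 [-0. -0.  0. -0. -0.  0.]
```

View pics/w1.png

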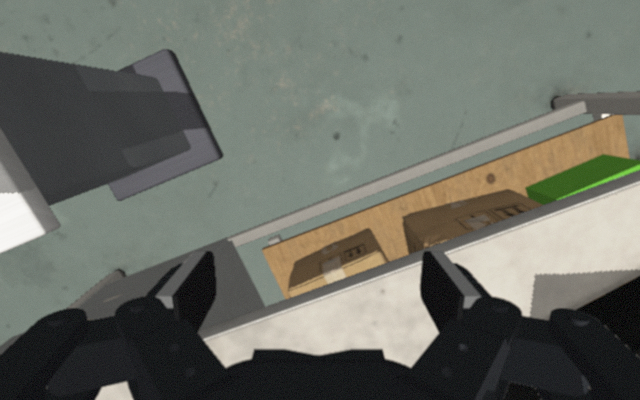

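The move was refused because every row needs all the keys, so this picture is only the bench edge seen from the start pose. I send it again in full.

Emit:
{"api": "play_rows", "payload": {"targets": [{"dx":-20,"dy":-20,"dz":-40,"wx":0,"wy":0,"wz":0,"gripper":0},{"dx":-60,"dy":-60,"dz":-49,"wx":0,"wy":0,"wz":0,"gripper":0},{"dx":-105,"dy":-104,"dz":-49,"wx":0,"wy":0,"wz":0,"gripper":0},{"dx":-150,"dy":-148,"dz":-49,"wx":0,"wy":0,"wz":0,"gripper":0},{"dx":-194,"dy":-192,"dz":-49,"wx":0,"wy":0,"wz":0,"gripper":0},{"dx":-238,"dy":-236,"dz":-49,"wx":0,"wy":0,"wz":0,"gripper":0},{"dx":-282,"dy":-280,"dz":-49,"wx":0,"wy":0,"wz":0,"gripper":0},{"dx":-326,"dy":-324,"dz":-49,"wx":0,"wy":0,"wz":0,"gripper":0},{"dx":-370,"dy":-368,"dz":-49,"wx":0,"wy":0,"wz":0,"gripper":0},{"dx":-414,"dy":-412,"dz":-49,"wx":0,"wy":0,"wz":0,"gripper":0},{"dx":-458,"dy":-456,"dz":-49,"wx":0,"wy":0,"wz":-2,"gripper":0},{"dx":-495,"dy":-492,"dz":-49,"wx":0,"wy":0,"wz":-2,"gripper":0}]}}

```text
clock: 3.9
position: [471.8, -157.7, 280.4]
tool_rot: [0.175, 0.985, -0.0, 0.0]
wrist_force: [0.6, 0.9, 0.2]
grip_width: 0.1
grasp_force: 0.0
```

Emit:
{"api": "play_rows", "payload": {"targets": [{"dx":-28,"dy":-28,"dz":0,"wx":0,"wy":0,"wz":0,"gripper":0},{"dx":-28,"dy":-28,"dz":0,"wx":0,"wy":0,"wz":0,"gripper":0},{"dx":-28,"dy":-28,"dz":0,"wx":0,"wy":0,"wz":0,"gripper":0}]}}

```text
clock: 4.28
position: [487.4, -190.8, 280.1]
tool_rot: [0.174, 0.985, 0.0, -0.0]
wrist_force: [-0.3, 0.5, -0.4]
grip_width: 0.1
grasp_force: 0.0
```

```bash
cat > look.py <<'E'
from h import *
import sys
np.set_printoptions(precision=1,suppress=True)
Z=dict(pad_top=30,flap_front_hinge=71.5,flap_back_hinge=71.5,flap_front_edge=118,flap_back_edge=118,ring=30,carton=0)
s=readout.get_state();print(s["position"],s["joint_pos"],s["clock"],s["joint_vel"]);p=cams.capture("wrist");save(p,sys.argv[1])
for k,z in Z.items():
    for r in cams.spot_point(p,k)[:3]:
        uv=np.array(r["centre"])[::-1];print(k,round(r["confidence"],2),uv,atz(p,uv,z,s)[:2])
E
python3 look.py w2.png
```

```text
[ 487.4 -190.8  280.1] [-0.4  0.2 -0.   1.3  0.  -0. ] 4.275 [ 0. -0. -0.  0. -0. -0.]
pad_top 0.73 [316.  213.4] [ 543.2 -213.6]
flap_front_hinge 0.79 [315.8 173.8] [ 490.  -194.1]
flap_back_hinge 0.5 [483.9 190.1] [567.6 -32.7]
flap_front_edge 0.57 [485.3 193.6] [552.6 -50.1]
carton 0.75 [320.7 207.9] [ 547.2 -208.8]
```

View pics/w2.png

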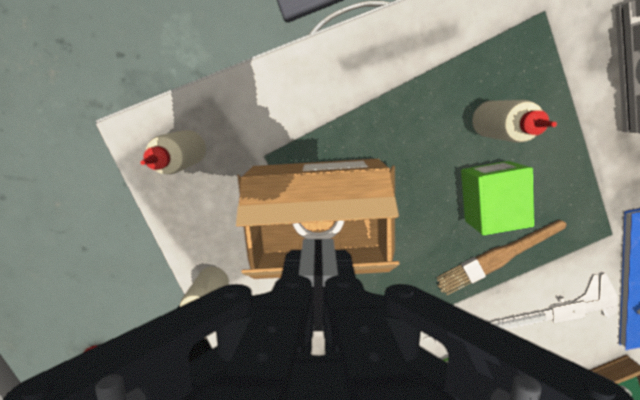

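The carton is square to the picture to within about 2°, with the flap edges running from (237,222) to (398,217) and the rear edge near row 270. The ring shows at (318,225) between the flaps. I compute the flap angles from the edge rows.

```bash
cat >> h.py <<'E'
C=np.array([543,-211.5]);TH=np.radians(-18.)
def W(x,y,z): # carton frame -> world
    c,s=np.cos(TH),np.sin(TH);return np.array([C[0]+c*x-s*y,C[1]+s*x+c*y,z])
E
python3 - <<'E'
from h import *
np.set_printoptions(precision=1,suppress=True)
s=readout.get_state();p=cams.capture("wrist")
for n,x,z in [("wall0",-59,0),("rimF",-59,70),("rimB",59,70)]:
    print(n,proj(p,W(x,-78,z),s),proj(p,W(x,78,z),s))
for a in (.85,.95,1.05,1.2):
    e=57.5-57*np.cos(a);z=71.5+57*np.sin(a)
    print(a,"F",proj(p,W(-e,-77,z),s),proj(p,W(-e,77,z),s),"B",proj(p,W(e,-77,z),s),proj(p,W(e,77,z),s))
im=cv2.imread("pics/w2.png");cv2.imwrite("pics/w2c.png",cv2.resize(im[140:300,220:420],None,fx=4,fy=3.7,interpolation=cv2.INTER_CUBIC))
E
```

```text
wall0 [253.2 161.7] [378.5 157.4]
rimF [241.  172.4] [389.9 167.3]
rimB [250.8 274.2] [387.7 270. ]
0.85 F [235.9 221.6] [397.4 216.3] B [239.9 259.7] [396.3 254.8]
0.95 F [234.6 218.3] [398.4 212.9] B [239.5 265.5] [397.  260.5]
1.05 F [233.3 214.5] [399.3 209. ] B [239.3 271.4] [397.6 266.4]
1.2 F [231.5 207.7] [400.5 202.1] B [239.2 280.4] [398.2 275.4]
```

View pics/w2c.png

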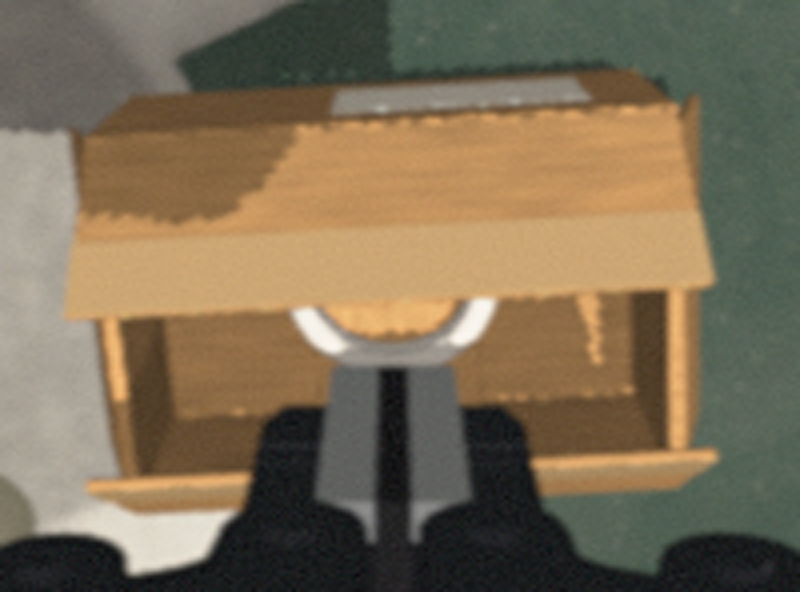

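The front edge fits 0.87 rad and the back edge about 1.0 rad, which leaves a gap from x≈-21 to +27 mm between them. I set the yaw to -17°.

```bash
sed -i 's/radians(-18.)/radians(-17.)/' h.py; python3 -c "
from h import *
goal(W(3,0,160),np.radians(73))
goal(W(3,0,92),np.radians(73))"
```

```text
d [-61.9  -0.5 120.5] w [-0.  0. -3.]
d [-61.9  -0.5 120.5] w [  0.   0. 177.]
d [-61.9  -0.5 188.5] w [-0.  0. -3.]
d [-61.9  -0.5 188.5] w [  0.   0. 177.]
```

Emit:
{"api": "play_rows", "payload": {"targets": [{"dx":-30,"dy":0,"dz":25,"wx":0,"wy":0,"wz":-3,"gripper":0},{"dx":-60,"dy":-0.5,"dz":60,"wx":0,"wy":0,"wz":-3,"gripper":0},{"dx":-62,"dy":-0.5,"dz":100,"wx":0,"wy":0,"wz":-3,"gripper":0},{"dx":-62,"dy":-0.5,"dz":130,"wx":0,"wy":0,"wz":-3,"gripper":0},{"dx":-62,"dy":-0.5,"dz":160,"wx":0,"wy":0,"wz":-3,"gripper":0},{"dx":-62,"dy":-0.5,"dz":188,"wx":0,"wy":0,"wz":-3,"gripper":0},{"dx":-62,"dy":-0.5,"dz":188,"wx":0,"wy":0,"wz":-3,"gripper":0}]}}

```text
clock: 5.6
position: [543.9, -211.9, 90.2]
tool_rot: [0.148, 0.989, 0.001, -0.003]
wrist_force: [-0.8, -0.5, 0.2]
grip_width: 0.1
grasp_force: 0.0
```

Emit:
{"api": "play_rows", "payload": {"targets": [{"dx":12,"dy":0,"dz":0,"wx":0,"wy":0,"wz":0,"gripper":0},{"dx":24,"dy":0,"dz":0,"wx":0,"wy":0,"wz":0,"gripper":0},{"dx":36,"dy":0,"dz":0,"wx":0,"wy":0,"wz":0,"gripper":0},{"dx":48,"dy":0,"dz":0,"wx":0,"wy":0,"wz":0,"gripper":0},{"dx":58,"dy":0,"dz":0,"wx":0,"wy":0,"wz":0,"gripper":0},{"dx":66,"dy":0,"dz":0,"wx":0,"wy":0,"wz":0,"gripper":0},{"dx":66,"dy":0,"dz":0,"wx":0,"wy":0,"wz":0,"gripper":0},{"dx":66,"dy":0,"dz":0,"wx":0,"wy":0,"wz":0,"gripper":0}]}}

```text
clock: 6.6
position: [482.6, -193.4, 92.1]
tool_rot: [0.148, 0.989, 0.0, -0.0]
wrist_force: [0.0, 0.4, -0.1]
grip_width: -0.0
grasp_force: 0.0
```

Emit:
{"api": "play_rows", "payload": {"targets": [{"dx":-25,"dy":0,"dz":0,"wx":0,"wy":0,"wz":0,"gripper":0},{"dx":-50,"dy":0,"dz":0,"wx":0,"wy":0,"wz":0,"gripper":0},{"dx":-72,"dy":0,"dz":0,"wx":0,"wy":0,"wz":0,"gripper":0},{"dx":-86,"dy":0,"dz":0,"wx":0,"wy":0,"wz":0,"gripper":0},{"dx":-98,"dy":0,"dz":0,"wx":0,"wy":0,"wz":0,"gripper":0},{"dx":-110,"dy":0,"dz":0,"wx":0,"wy":0,"wz":0,"gripper":0},{"dx":-120,"dy":0,"dz":0,"wx":0,"wy":0,"wz":0,"gripper":0},{"dx":-126,"dy":0,"dz":0,"wx":0,"wy":0,"wz":0,"gripper":0},{"dx":-126,"dy":0,"dz":0,"wx":0,"wy":0,"wz":0,"gripper":0},{"dx":-126,"dy":0,"dz":0,"wx":0,"wy":0,"wz":0,"gripper":0}]}}

```text
clock: 7.85
position: [603.6, -230.6, 92.6]
tool_rot: [0.148, 0.989, -0.0, 0.0]
wrist_force: [-0.2, 0.1, 0.5]
grip_width: -0.1
grasp_force: 0.0
```

Emit:
{"api": "play_rows", "payload": {"targets": [{"dx":10,"dy":0,"dz":-30,"wx":0,"wy":0,"wz":0,"gripper":85},{"dx":40,"dy":0,"dz":-70,"wx":0,"wy":0,"wz":0,"gripper":85},{"dx":80,"dy":0,"dz":-110,"wx":0,"wy":0,"wz":0,"gripper":85},{"dx":110,"dy":0,"dz":-140,"wx":0,"wy":0,"wz":0,"gripper":85},{"dx":120,"dy":0,"dz":-148,"wx":0,"wy":0,"wz":0,"gripper":85},{"dx":120,"dy":0,"dz":-148,"wx":0,"wy":0,"wz":0,"gripper":85},{"dx":120,"dy":0,"dz":-148,"wx":0,"wy":0,"wz":0,"gripper":85}]}}

```text
clock: 8.72
position: [489.0, -195.4, 239.0]
tool_rot: [0.148, 0.989, 0.0, -0.001]
wrist_force: [-0.2, 0.0, 0.8]
grip_width: 85.3
grasp_force: 0.0
```

```bash
python3 look.py w3.png; python3 - <<'E'
from h import *
np.set_printoptions(precision=1,suppress=True)
s=readout.get_state();p=cams.capture("wrist")
for a in (1.9,2.1,2.2,2.3,2.4):
    e=57.5-57*np.cos(a);z=71.5+57*np.sin(a)
    print(a,"F",proj(p,W(-e,-77,z),s),proj(p,W(-e,77,z),s),"B",proj(p,W(e,-77,z),s),proj(p,W(e,77,z),s))
for y in (-78,78): print(proj(p,W(-59,y,70),s),proj(p,W(59,y,70),s))
r=cams.regions_of(p,"ring")
for q in r[:2]:
    print(q["confidence"],q["rect"])
r=cams.spot_point(p,"ring");print(r[:2])
for q in ("top","side"):
    pp=cams.capture(q);print(q,[(round(k["confidence"],2),k["centre"],atz(pp,np.array(k["centre"])[::-1],30)) for k in cams.spot_point(pp,"ring")[:3]])
E
```

```text
[ 489.  -195.4  239. ] [-0.4  0.3 -0.1  1.2  0.  -0.1] 8.725 [-0.  0.  0.  0.  0.  0.]
pad_top 0.96 [319.4 226. ] [ 548.1 -212. ]
flap_front_hinge 0.8 [320.  178.8] [ 489.7 -193.7]
flap_back_hinge 0.83 [319.5 292.2] [ 602.  -228.5]
flap_front_edge 0.96 [321.7 142.7] [ 453.6 -181.7]
flap_back_edge 0.71 [318.1 352.4] [ 634.5 -239.9]
carton 0.86 [318.1 214.2] [ 544.  -212.2]
carton 0.67 [502.3 208.2] [600.2  -4. ]
carton 0.31 [320.8 143.4] [ 466.2 -185.2]
1.9 F [217.7 168.2] [419.6 168.1] B [231.2 338.6] [406.1 338.6]
2.1 F [218.4 153.8] [418.9 153.7] B [233.3 345. ] [404.  344.9]
2.2 F [219.  147.1] [418.2 147. ] B [234.5 347.1] [402.8 347. ]
2.3 F [219.9 140.9] [417.4 140.8] B [235.7 348.5] [401.6 348.5]
2.4 F [220.9 135.2] [416.3 135.1] B [236.9 349.3] [400.3 349.2]
[234.8 175.6] [242.3 289. ]
[402.3 175.5] [394.8 288.9]
0.58 [289.8, 196.9, 348.8, 252.0]
[]
top [(0.57, [204.0, 375.9], array([ 541.4, -209.9,   30. ]))]
side [(0.65, [249.4, 315.7], array([ 544.2, -202.9,   30. ]))]
```

View pics/w3.png

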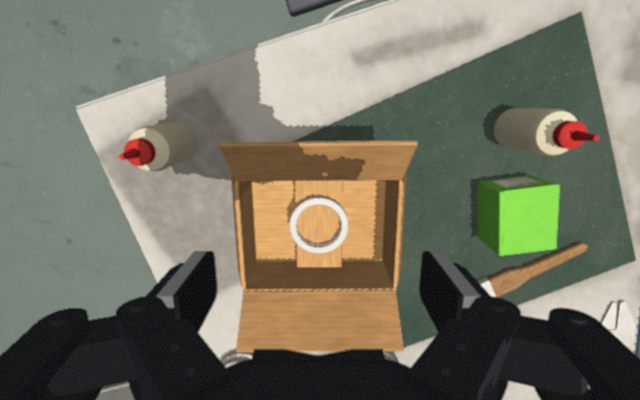

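Both flaps are well back: the front edge at row 142 means about 2.28 rad, and the back edge near row 350 about 2.3 rad. The ring is fully visible at (319,225) on the pad, with room for the fingers on either side. Now I locate the ring and the shaft.

```bash
python3 - <<'E'
from h import *
np.set_printoptions(precision=1,suppress=True)
s=readout.get_state();p=cams.capture("wrist");im=p["image"].astype(int)
m=((im.max(2)-im.min(2)<30)&(im.min(2)>140)).astype(np.uint8);m[:190]=0;m[260:]=0;m[:,:280]=0;m[:,358:]=0
cs=max(cv2.findContours(m,cv2.RETR_EXTERNAL,cv2.CHAIN_APPROX_NONE)[0],key=len);(c,ax,an)=cv2.fitEllipse(cs);print(c,ax)
x=atz(p,c,42,s);print("ring",x)
for u in ((-1,0),(1,0),(0,-1),(0,1)): 
    e=np.array(c)+np.array(u)*np.mean(ax)/2;print(atz(p,e,42,s)[:2]-x[:2],end=" ")
g=x.copy()
goal([x[0],x[1],100],np.radians(73));goal([x[0],x[1],12],np.radians(73))
t=cams.capture("top");sd=cams.capture("side");R=[]
for q in (t,sd):
    for n in ("shaft_top","vice"):
        for k in cams.spot_point(q,n)[:2]: print(n,k["confidence"],k["centre"],atz(q,np.array(k["centre"])[::-1],98 if n=="shaft_top" else 0))
print(env.grip_depth)
E
```

```text
(318.5096130371094, 224.26304626464844) (54.12544631958008, 56.48386764526367)
ring [ 542.3 -211.2   42. ]
[ -8.5 -27.9] [ 8.5 27.9] [-28.9   8.8] [30.2 -9.2] d [-56.    0.5 140.4] w [-0.  0. -0.]
d [-56.    0.5 140.4] w [  0.   0. 180.]
d [-55.9   0.5 228.4] w [-0.  0. -0.]
d [-55.9   0.5 228.4] w [  0.   0. 180.]
shaft_top 0.89 [207.0, 205.0] [522.1 203.3  98. ]
vice 0.91 [221.1, 214.4] [490.8 202.8   0. ]
vice 0.63 [183.1, 294.3] [593.3  -1.5   0. ]
shaft_top 0.93 [162.8, 301.3] [515.  204.5  98. ]
vice 0.69 [192.1, 294.7] [491.6 215.6   0. ]
18.700000000000003
```

Emit:
{"api": "play_rows", "payload": {"targets": [{"dx":-25,"dy":0,"dz":20,"wx":0,"wy":0,"wz":0,"gripper":85},{"dx":-52,"dy":0.5,"dz":55,"wx":0,"wy":0,"wz":0,"gripper":85},{"dx":-56,"dy":0.5,"dz":95,"wx":0,"wy":0,"wz":0,"gripper":85},{"dx":-56,"dy":0.5,"dz":130,"wx":0,"wy":0,"wz":0,"gripper":85},{"dx":-56,"dy":0.5,"dz":160,"wx":0,"wy":0,"wz":0,"gripper":85},{"dx":-56,"dy":0.5,"dz":185,"wx":0,"wy":0,"wz":0,"gripper":85},{"dx":-56,"dy":0.5,"dz":205,"wx":0,"wy":0,"wz":0,"gripper":85},{"dx":-56,"dy":0.5,"dz":220,"wx":0,"wy":0,"wz":0,"gripper":85},{"dx":-56,"dy":0.5,"dz":228,"wx":0,"wy":0,"wz":0,"gripper":85},{"dx":-56,"dy":0.5,"dz":228,"wx":0,"wy":0,"wz":0,"gripper":85}]}}

```text
clock: 11.08
position: [542.1, -211.1, 12.0]
tool_rot: [0.148, 0.989, 0.0, -0.0]
wrist_force: [0.4, 0.0, -0.8]
grip_width: 84.9
grasp_force: 0.0
```

Emit:
{"api": "play_rows", "payload": {"targets": [{"dx":0,"dy":0,"dz":0,"wx":0,"wy":0,"wz":0,"gripper":55},{"dx":0,"dy":0,"dz":0,"wx":0,"wy":0,"wz":0,"gripper":55},{"dx":0,"dy":0,"dz":0,"wx":0,"wy":0,"wz":0,"gripper":50},{"dx":0,"dy":0,"dz":0,"wx":0,"wy":0,"wz":0,"gripper":50},{"dx":0,"dy":0,"dz":0,"wx":0,"wy":0,"wz":0,"gripper":50},{"dx":0,"dy":0,"dz":0,"wx":0,"wy":0,"wz":0,"gripper":50}], "squeeze": 50}}

```text
clock: 11.82
position: [543.1, -211.4, 13.6]
tool_rot: [0.148, 0.989, -0.0, 0.001]
wrist_force: [-0.6, -0.1, 6.1]
grip_width: 60.0
grasp_force: 53.9
```

Emit:
{"api": "play_rows", "payload": {"targets": [{"dx":0,"dy":0,"dz":-5,"wx":0,"wy":0,"wz":0,"gripper":50},{"dx":0,"dy":0,"dz":-20,"wx":0,"wy":0,"wz":0,"gripper":50},{"dx":0,"dy":0,"dz":-45,"wx":0,"wy":0,"wz":0,"gripper":50},{"dx":0,"dy":0,"dz":-75,"wx":0,"wy":0,"wz":0,"gripper":50},{"dx":0,"dy":0,"dz":-110,"wx":0,"wy":0,"wz":0,"gripper":50},{"dx":0,"dy":0,"dz":-145,"wx":0,"wy":0,"wz":0,"gripper":50},{"dx":0,"dy":0,"dz":-175,"wx":0,"wy":0,"wz":0,"gripper":50},{"dx":0,"dy":0,"dz":-190,"wx":0,"wy":0,"wz":0,"gripper":50},{"dx":0,"dy":0,"dz":-190,"wx":0,"wy":0,"wz":0,"gripper":50},{"dx":0,"dy":0,"dz":-190,"wx":0,"wy":0,"wz":0,"gripper":50},{"dx":0,"dy":0,"dz":-190,"wx":0,"wy":0,"wz":0,"gripper":50}]}}

```text
clock: 13.2
position: [541.4, -210.9, 200.8]
tool_rot: [0.148, 0.989, 0.0, -0.001]
wrist_force: [0.0, 0.4, -0.6]
grip_width: 59.9
grasp_force: 54.1
```

```bash
python3 - <<'E'
from h import *
np.set_printoptions(precision=1,suppress=True)
s=readout.get_state();print(s["position"],s["joint_pos"]);p=cams.capture("wrist");save(p,"w4.png")
print(cams.spot_point(p,"ring")[:2],[(r["confidence"],r["rect"]) for r in cams.find_in(p,"ring")[:2]])
for z in (15,20,25,30): print(z,proj(p,s["position"]+[0,0,z],s))
goal([519,205,200],np.radians(73));goal([519,205,100],np.radians(73))
E
```

```text
[ 541.4 -210.9  200.8] [-0.4  0.4 -0.1  1.1  0.  -0.1]
[] [(0.95, [237.4, 202.0, 399.5, 353.1])]
15 [318.3 269.8]
20 [318.3 275.5]
25 [318.4 281.7]
30 [318.4 288.4]
d [143.8 391.1   1.7] w [ 0.  -0.1 -0. ]
d [143.8 391.1   1.7] w [ -0.2  -0.  179.9]
d [143.7 391.  101.7] w [ 0.  -0.1 -0. ]
d [143.7 391.  101.7] w [ -0.2  -0.  179.9]
```

View pics/w4.png

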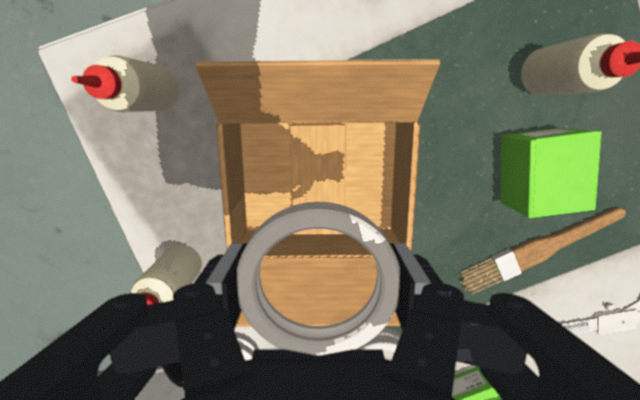

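The ring is held cleanly across its outside: it spans (237,202) to (400,355), centred on column 318, with the bore open. I fit its pose in the tool and check whether it is tilted.

```bash
cat > fit.py <<'E'
from h import *
from scipy.optimize import minimize
np.set_printoptions(precision=2,suppress=True)
def circ(p,q,r,h,n=90):
    a=np.linspace(0,2*np.pi,n,endpoint=False);P=np.c_[r*np.cos(a),r*np.sin(a),0*a-h]
    P=P@Ro.from_rotvec([q[3],q[4],0]).as_matrix().T+q[:3]
    H=np.array(p["hand_eye"]);f=200/np.tan(np.radians(p["fov_y"])/2)
    X=(P-H[:3,3])@H[:3,:3];s=X[:,:2]/X[:,2:];s=s*(1+p["k1"]*(s**2).sum(1,keepdims=True));return np.array([p["cx"],p["cy"]])+f*s
S=4
def fill(P): 
    m=np.zeros((400*2,640*2),np.uint8);cv2.fillPoly(m,[np.round(P*2*16).astype(np.int32)],1,shift=4);return m
def render(p,q):
    t,b=circ(p,q,31,12),circ(p,q,31,0)
    o=fill(cv2.convexHull(np.r_[t,b].astype(np.float32))[:,0])
    return o, fill(circ(p,q,23.5,12))&fill(circ(p,q,23.5,0))
def fit(p,mask):
    m=cv2.resize(mask.astype(np.uint8),None,fx=2,fy=2,interpolation=cv2.INTER_NEAREST)
    roi=np.zeros_like(m);roi[380:740,530:746]=1
    def cost(q,full=False):
        o,h=render(p,q);d=((o&(1-h))!=m)&(roi>0);return d.sum()/1000+ (q[1]/3)**2*0 
    best=None
    for z in (-22,-28):
        for t in (-.1,0,.1):
            r=minimize(cost,[0,0,z,0,t],method="Nelder-Mead",options=dict(initial_simplex=np.array([0,0,z,0,t])+np.vstack([np.zeros(5),np.diag([3,2,4,.08,.12])]),maxiter=300))
            print(r.fun,r.x)
E
python3 - <<'E'
from fit import *
s=readout.get_state();p=cams.capture("wrist")
hsv=cv2.cvtColor(p["image"],cv2.COLOR_RGB2HSV);r=cams.regions_of(p,"ring")[0]
sat=hsv[...,1]<70
m=r["mask"];print(m.sum(),(m&sat).sum(),r["rect"])
fit(p,m)
cv2.imwrite("pics/m4.png",m.astype(np.uint8)*255)
E
```

```text
10978 10676 [239.1, 203.6, 400.8, 353.8]
2.445 [ -1.91  -0.08 -14.66  -0.01  -0.04]
2.44 [ -1.99  -0.08 -14.75  -0.01  -0.04]
2.481 [ -1.92  -0.11 -14.61   0.    -0.04]
2.426 [ -1.85  -0.32 -14.99   0.01  -0.04]
2.427 [ -1.87  -0.14 -14.9   -0.01  -0.04]
2.46 [ -1.81  -0.02 -14.79  -0.01  -0.04]
```

The ring is level to about 0.04 rad and its underside sits about 15 mm above the TCP. I carry it at height to a spot just behind the shaft and measure the shaft tip with the wrist camera.

Emit:
{"api": "play_rows", "payload": {"targets": [{"dx":5,"dy":15,"dz":0,"wx":0,"wy":0,"wz":0,"gripper":50},{"dx":14,"dy":50,"dz":0,"wx":0,"wy":0,"wz":0,"gripper":50},{"dx":24,"dy":95,"dz":0,"wx":0,"wy":0,"wz":0,"gripper":50},{"dx":34,"dy":145,"dz":0,"wx":0,"wy":0,"wz":0,"gripper":50},{"dx":44,"dy":195,"dz":0,"wx":0,"wy":0,"wz":0,"gripper":50},{"dx":54,"dy":245,"dz":0,"wx":0,"wy":0,"wz":0,"gripper":50},{"dx":64,"dy":295,"dz":0,"wx":0,"wy":0,"wz":0,"gripper":50},{"dx":74,"dy":340,"dz":0,"wx":0,"wy":0,"wz":0,"gripper":50},{"dx":82,"dy":375,"dz":0,"wx":0,"wy":0,"wz":0,"gripper":50},{"dx":84,"dy":391,"dz":0,"wx":0,"wy":0,"wz":0,"gripper":50},{"dx":84,"dy":391,"dz":0,"wx":0,"wy":0,"wz":0,"gripper":50},{"dx":84,"dy":391,"dz":0,"wx":0,"wy":0,"wz":0,"gripper":50}]}}

```text
clock: 14.95
position: [576.3, 186.2, 202.3]
tool_rot: [0.149, 0.989, -0.0, -0.0]
wrist_force: [-1.0, -0.5, -0.5]
grip_width: 59.9
grasp_force: 54.2
```

```bash
cat > sh.py <<'E'
from h import *
import sys
np.set_printoptions(precision=1,suppress=True)
rs=[]
for n in ("wrist","wrist","top","side"):
    s=readout.get_state();p=cams.capture(n)
    if n=="wrist": save(p,sys.argv[1]);print(s["position"],s["grasp_force"])
    for nm in ("shaft_top","ring"):
      for k in cams.spot_point(p,nm)[:1]: print(n,nm,round(k["confidence"],2),k["centre"],atz(p,np.array(k["centre"])[::-1],98 if nm[0]=="s" else s["position"][2]+15.5,s))
E
python3 sh.py w5.png
```

```text
[576.3 186.2 202.3] 54.170918819872895
wrist shaft_top 0.58 [108.6, 311.4] [514.5 200.1  98. ]
wrist ring 0.54 [109.8, 308.5] [514.1 201.6 217.8]
[576.6 185.9 202.4] 54.17083032531082
wrist shaft_top 0.85 [110.9, 312.3] [516.4 200.1  98. ]
top shaft_top 0.6 [209.2, 206.2] [517.  200.2  98. ]
top ring 0.65 [181.3, 200.4] [570.8 184.2 217.9]
side shaft_top 0.68 [162.2, 301.0] [514.1 210.7  98. ]
side ring 0.51 [126.9, 320.8] [572.4 146.2 217.9]
```

View pics/w5.png

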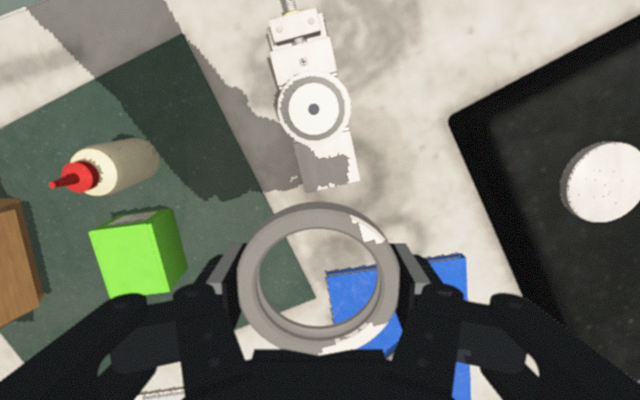

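The shaft tip's centre mark is at (313,110), with the vice below it and the ring well away to the rear. I move over it with the underside about 50 mm above the tip and look through the bore.

Emit:
{"api": "play_rows", "payload": {"targets": [{"dx":15,"dy":-1,"dz":0,"wx":0,"wy":0,"wz":0,"gripper":50},{"dx":35,"dy":-2,"dz":5,"wx":0,"wy":0,"wz":0,"gripper":50},{"dx":52,"dy":-3,"dz":20,"wx":0,"wy":0,"wz":0,"gripper":50},{"dx":62,"dy":-4,"dz":40,"wx":0,"wy":0,"wz":0,"gripper":50},{"dx":64,"dy":-4,"dz":58,"wx":0,"wy":0,"wz":0,"gripper":50},{"dx":64,"dy":-4,"dz":67,"wx":0,"wy":0,"wz":0,"gripper":50},{"dx":64,"dy":-4,"dz":67,"wx":0,"wy":0,"wz":0,"gripper":50},{"dx":64,"dy":-4,"dz":67,"wx":0,"wy":0,"wz":0,"gripper":50}]}}

```text
clock: 16.55
position: [514.8, 202.4, 136.0]
tool_rot: [0.148, 0.989, 0.0, 0.001]
wrist_force: [0.4, 0.1, -1.4]
grip_width: 59.9
grasp_force: 54.2
```

```bash
python3 sh.py w6.png; python3 - <<'E'
from h import *
im=cv2.imread("pics/w6.png");cv2.imwrite("pics/w6c.png",cv2.resize(im[180:370,220:420],None,fx=3,fy=3,interpolation=cv2.INTER_CUBIC))
E
```

```text
[514.8 202.4 136. ] 54.17314496211475
[514.9 202.4 136. ] 54.174120558891445
wrist shaft_top 0.7 [228.4, 317.6] [516.2 201.6  98. ]
wrist ring 0.25 [245.0, 114.3] [480.  126.7 151.5]
top shaft_top 0.46 [207.2, 204.8] [521.6 203.8  98. ]
top ring 0.61 [208.4, 196.7] [516.1 208.4 151.2]
side shaft_top 0.69 [212.0, 272.4] [ 452.5 -153.2   98. ]
side ring 0.66 [145.0, 298.3] [507.7 212.2 150.9]
```

View pics/w6c.png

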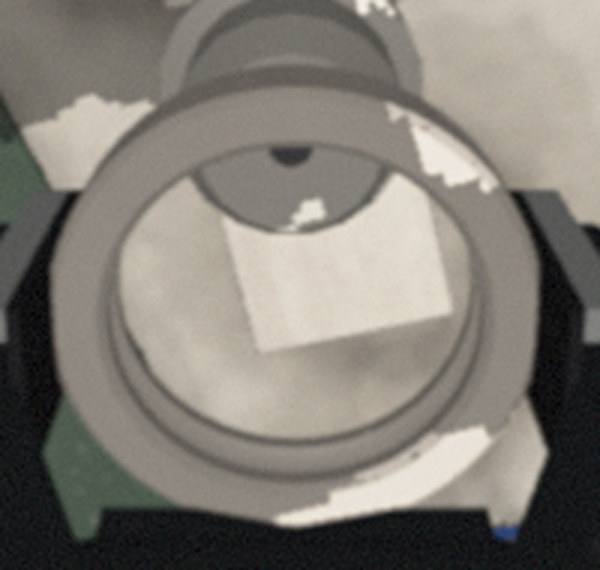

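Through the bore the tip's lower edge shows at (317,257) and its centre mark at (317,230). The ring is close to centred in column.

```bash
python3 - <<'E'
from h import *
np.set_printoptions(precision=1,suppress=True)
import math
s=readout.get_state();p=cams.capture("wrist");A=Ro.from_quat(s["tool_rot"]).as_matrix()
def rel(uv,z): return A.T@(atz(p,uv,z,s)-s["position"])
print("tip edge",rel((316.8,257.3),98),"dot bottom",rel((317,235),98),"dot",rel((316.9,230),98))
print("L,R",rel((220+190/3,180+175/3),98),rel((220+388/3,180+172/3),98))
# first view
s2=dict(s);s2["position"]=np.array([576.4,186.05,202.35])
X=atz(p,(313.7,109.7),98,s2);print("from far view",X,A.T@(X-s["position"]))
# ring: bore bottom circle & outer top in tool coords for hypothesised underside heights
for h in (14,15.5,17):
    z=s["position"][2]+h
    for nm,uv,zz in (("bore low bottom",(317.5,180+438/3),z),("bore top bottom",(317.5,180+480/3),z+12),("bore top top",(317.5,180+143/3),z+12),("outer top bottom",(317.5,180+527/3),z+12),("outer top top",(317.5,180+87/3),z+12),("bore low L",(220+118/3,180+275/3),z),("bore low R",(220+471/3,180+275/3),z)):
        print(h,nm,rel(uv,zz)[:2],end=";")
    print()
E
```

```text
tip edge [-18.7  -0.8  37.3] dot bottom [-5.1 -0.7 37.3] dot [-2.1 -0.7 37.3]
L,R [ -7.1 -19.7  37.3] [-6.5 17.6 37.3]
from far view [515.8 201.3  98. ] [-1.7 -0.3 37.3]
14 bore low bottom [-27.6  -0.3];14 bore top bottom [-25.5  -0.3];14 bore top top [22.5 -0.3];14 outer top bottom [-33.   -0.3];14 outer top top [29.6 -0.3];14 bore low L [ -1.4 -24.6];14 bore low R [-1.3 24.5];
15.5 bore low bottom [-26.5  -0.3];15.5 bore top bottom [-24.3  -0.3];15.5 bore top top [23.1 -0.3];15.5 outer top bottom [-31.7  -0.3];15.5 outer top top [30.1 -0.3];15.5 bore low L [ -0.6 -24.3];15.5 bore low R [-0.6 24.2];
17 bore low bottom [-25.4  -0.3];17 bore top bottom [-23.1  -0.3];17 bore top top [23.6 -0.3];17 outer top bottom [-30.5  -0.3];17 outer top top [30.6 -0.3];17 bore low L [  0.2 -24. ];17 bore low R [ 0.2 23.9];
```

Emit:
{"api": "play_rows", "payload": {"targets": [{"dx":-1,"dy":-0.5,"dz":5,"wx":0,"wy":0,"wz":0,"gripper":50},{"dx":-1,"dy":-0.5,"dz":14,"wx":0,"wy":0,"wz":0,"gripper":50},{"dx":-1,"dy":-0.5,"dz":23,"wx":0,"wy":0,"wz":0,"gripper":50},{"dx":-1,"dy":-0.5,"dz":31,"wx":0,"wy":0,"wz":0,"gripper":50},{"dx":-1,"dy":-0.5,"dz":37,"wx":0,"wy":0,"wz":0,"gripper":50},{"dx":-1,"dy":-0.5,"dz":41,"wx":0,"wy":0,"wz":0,"gripper":50},{"dx":-1,"dy":-0.5,"dz":41,"wx":0,"wy":0,"wz":0,"gripper":50},{"dx":-1,"dy":-0.5,"dz":41,"wx":0,"wy":0,"wz":0,"gripper":50},{"dx":-1,"dy":-0.5,"dz":41,"wx":0,"wy":0,"wz":0,"gripper":50}]}}

```text
clock: 18.32
position: [515.3, 201.5, 94.6]
tool_rot: [0.148, 0.989, 0.0, 0.0]
wrist_force: [-0.6, -0.8, -0.9]
grip_width: 59.7
grasp_force: 54.2
```

```bash
python3 - <<'E'
from h import *
print(readout.get_state())
p=cams.capture("wrist");save(p,"w7.png");im=cv2.imread("pics/w7.png");a=cv2.resize(im[180:370,220:420],None,fx=3,fy=3,interpolation=cv2.INTER_CUBIC)
cv2.imwrite("pics/w7c.png",a)
E
```

```text
{'clock': 18.325, 'joint_pos': array([ 3.72755870e-01,  3.99234488e-01, -3.08612962e-01,  8.62279049e-01,
        1.17316444e-05,  6.70300168e-01]), 'joint_vel': array([ 2.03262538e-05, -1.21222053e-04, -1.97750691e-03,  3.82120284e-04,
       -5.96366330e-04,  4.58908297e-04]), 'joint_efforts': array([-1.52835535e-03, -4.56804764e+01,  2.26067305e+01, -9.66811931e-04,
        1.55129178e-04, -2.04340331e-06]), 'position': array([515.3051688 , 201.50743298,  94.64837939]), 'tool_rot': array([1.48223947e-01, 9.88953765e-01, 1.71941903e-04, 2.87467542e-04]), 'wrist_force': array([-0.57340511, -0.77427434, -0.91766487]), 'moment': array([ 0.00485767, -0.01387664, -0.02828112]), 'grasp_force': 54.176049667439656, 'grip_width': 59.70399685296498}
```

View pics/w7c.png

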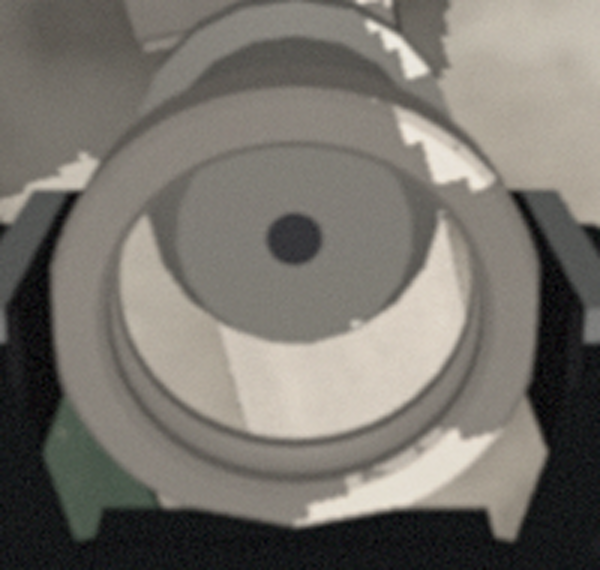

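The centre mark is at crop (294,239), the tip spans columns 177 to 413 and the bore 118 to 471, so it is centred sideways. I check the other direction.

```bash
python3 - <<'E'
from h import *
np.set_printoptions(precision=2,suppress=True)
s=readout.get_state();p=cams.capture("wrist");A=Ro.from_quat(s["tool_rot"]).as_matrix()
rel=lambda c,z:(A.T@(atz(p,(220+c[0]/3,180+c[1]/3),z,s)-s["position"]))[:2]
print("tip",rel((294.5,239),98),rel((295,343),98),rel((177,239),98),rel((413,239),98))
for z in (109,110.5,112): print(z,"bore top",rel((294,143),z+12),rel((294,480),z+12),"outer top",rel((294,87),z+12),rel((294,527),z+12),"bore low",rel((118,275),z),rel((471,275),z),rel((294,438),z))
pp=[cams.capture(n) for n in ("top","side")]
for q in pp:
    for f in ("flap_front_edge","flap_back_edge"): print(f,[(k["confidence"],atz(q,np.array(k["centre"])[::-1],114)) for k in cams.spot_point(q,f)[:1]])
E
```

```text
tip [-0.91 -0.06] [-18.31   0.03] [ -0.92 -17.53] [-0.91 17.57]
109 bore top [22.68 -0.14] [-25.16  -0.12] outer top [29.77 -0.14] [-32.66  -0.12] bore low [ -1.15 -24.52] [-1.14 24.39] [-27.28  -0.12]
110.5 bore top [23.23 -0.14] [-24.    -0.12] outer top [30.23 -0.14] [-31.4   -0.12] bore low [ -0.38 -24.23] [-0.37 24.11] [-26.2   -0.12]
112 bore top [23.78 -0.14] [-22.84  -0.13] outer top [30.69 -0.14] [-30.15  -0.12] bore low [  0.4  -23.95] [ 0.41 23.82] [-25.12  -0.12]
flap_front_edge [(0.6, array([504.51, 198.99, 114.  ]))]
flap_back_edge [(0.59, array([ 634.43, -234.83,  114.  ]))]
flap_front_edge [(0.86, array([ 456.09, -184.63,  114.  ]))]
flap_back_edge [(0.91, array([ 636.66, -212.56,  114.  ]))]
```

Tip and ring axes agree to under 1 mm, the gap is about 12 mm, and the arm is still. I hand the job in.

```bash
python3 -c "
from h import *
print(env.finish_job())"
```

```text
the job is handed in; nothing more can be done
None
```

The job is handed in, with no verdict returned: by my last measurements the ring is held still and level about 12 mm above the shaft tip, centred to within about 1 mm, both flaps are open to about 2.3 rad, and nothing on the bench was touched as far as I could tell (I did not re-measure the bottle, small carton or brush).

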